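# Sweep the pink cases into the collecting bay

### The arm

A 6-joint arm with a two-finger parallel gripper is mounted at the origin on the work surface. World frame = base frame: x ahead of the robot, y to its left, z up, the work surface at z = 0. Lengths are in mm, angles in degrees, forces in N, time in s.
With the tool pointing down it reaches from about 300 to 850 mm from the base axis. Payload 4.2 kg.
Tool frame: the origin (TCP) lies on the front face of the gripper's body, between the roots of the fingers; the fingertips stand 78 mm ahead of it and the grasp point (between the pads) lies 60 mm ahead of it; x points along the fingers, y is the direction in which the jaws open and shut, and the axes are right-handed (so a half turn about x gives the same grasp; the last joint's range is limited). The gripper opens to 91 mm and grips with 3 to 60 N. Pads are 32 mm wide; open, the fingers measure 118 mm over their backs; the gripper's body (76 mm by 178 mm) begins 60 mm behind the grasp point.
Start: joints at [-78.151, 18.312, 89.639, -0, 72.044, -1.146], TCP at [129.295, -560.283, 292.276] pointing down, gripper open.
Joint ranges: [-177.97, 177.97], [-48.28, 115.42], [12.27, 149.76], [-77.06, 257.06], [2.81, 150.46], [-146.56, 146.56]. Speed limits (degrees/s): [147.25, 147.25, 180, 180, 180, 180].

### API

Orientations are given as [roll, pitch, yaw] about the fixed x, y, z axes, in that order (R = Rz(yaw) Ry(pitch) Rx(roll)).
In Python, from workcell import status, viewer, env gives the robot as it stands. The module is installed in compiled form; this text tells all that it offers.
- The arm moves only by the tool move_arm, never from a script. Its argument "moves" is a list of rows, each a list of 3 entries, a list of its own where there are three numbers: the shift along the tool's x, y, z in cm, then the turn about the tool's x in rad, then the gripper's target within -1 to 1 (fully open at 1, half-way at 0, shut at -1). A call has 1 to 20 rows; each row is the pose to reach, as a shift and turn from the pose commanded when the call began, along the tool's axes at that moment; what a row does not reach only later rows make up. A row lasts 1/8 s, in which the tool goes at most 62.5 mm and 10.7 degrees, less where a joint would pass 70% of its speed; a pose out of reach is approached as far as the arm can. A call with a gripper value outside its range is refused whole. The fingers move at their own pace and stop on an object; "force" is the grip in N (left out, the last holds). Time passes only in rows, so rows that repeat a pose let the fingers close. It gives the time, the measured TCP pose, the force and the opening at its end, in the units of the state.
- status.state(): the state, without advancing time (a new reading comes with each control period).
- viewer.grab_frame(name): name is "scene" or "top"; returns the picture (480x640x3 uint8, red, green, blue); there is no depth.
- viewer.get_calibration(name): a dict with "camera_matrix" (3x3 intrinsics, pixels), "eye" and "rotation" of the camera in the world. Camera axes: x right, y down, z forward; pixel columns grow to the right and rows downward; lengths in mm; the calibration is good to about 2 mm. A picture is of the moment at which its call begins. get_calibration takes no time and is no camera call.
- env.job_done(): hands the job in, once; it reports no verdict.
The state is a dict: "time_s": time; "qpos": joint angles; "qvel": joint speeds; "effort": joint torques, N m; "ee_pos": TCP position; "ee_rot": TCP orientation; "force": force on the tool from outside, world axes, zero at the start; "torque": the same for the moment, N m; "gripper_width": finger opening in mm.
Only numpy, scipy, OpenCV 4.12 (cv2) and the standard library are available. Lean on these libraries where they do the work, as an engineer would, in place of code of your own. Each camera call takes 0.05 s, during which the arm holds its last target.

### The job

Clear the inspection bench: with your fingertips, sweep the three loose pink compact cases that lie in front of you on the green bench top into the yellow-floored collecting bay, so that each lies flat and wholly inside, none sticking out past the bay's open side. Push them along the bench through that open side at a steady pace: do not pick them up, tip them or flick them. Leave the white jars and everything else on the bench where they stand.

Things in the scene. Friction and masses are not known exactly. Their poses are not given: they have to be found in the camera images.
- bay: the collecting bay, fixed to the bench: three straight aluminium fences 30 mm high and 8 mm thick round a yellow floor level with the bench, so that things slide in. Inside it is 240 mm along its own x and 150 mm along its own y. Origin: centre of the floor at bench height. The open side (mouth) is the whole side at its own +y, 75 mm from the origin; fences at -y, +x and -x. Its +y points roughly to the robot's left (+y), turned by up to 0.25 rad either way
- case_a: a round pink plastic compact case, 60 mm across and 28 mm high with a low domed lid, about 40 g, lying flat; its side is upright from 5 to 18 mm above its underside; a small hinge lug (16 mm wide) sticks out 3 mm on its own +x side. Origin: centre of its underside, z axis up
- case_b: a round pink plastic compact case, 60 mm across and 28 mm high with a low domed lid, about 40 g, lying flat; its side is upright from 5 to 18 mm above its underside; a small hinge lug (16 mm wide) sticks out 3 mm on its own +x side. Origin: centre of its underside, z axis up
- case_c: a round pink plastic compact case, 60 mm across and 28 mm high with a low domed lid, about 40 g, lying flat; its side is upright from 5 to 18 mm above its underside; a small hinge lug (16 mm wide) sticks out 3 mm on its own +x side. Origin: centre of its underside, z axis up
- jar_a: a white cosmetic jar with a grey cap, 44 mm across, 42 mm high, standing loose on the bench among the cases; to be left where it is. Origin: centre of its underside
- jar_b: a white cosmetic jar with a grey cap, 44 mm across, 42 mm high, standing loose on the bench among the cases; to be left where it is. Origin: centre of its underside
- spray: a clear bottle with a blue cap, 52 mm across, 150 mm high, standing loose beyond the work; leave alone. Origin: centre of its underside
- tape: an empty clear plastic ring, 90 mm across, 24 mm high, lying loose beyond the work; leave alone. Origin: centre of its underside
- driver: a screwdriver 170 mm long, lying loose to the left of the work, handle to its own -x; leave alone. Origin: under its middle

How it is judged (in metres and radians):
At the end, for the whole second after the job is handed in: Each of the three pink cases lies flat on the bench (underside within 6 mm of it, tilt under 0.15 rad), at rest, between the bay's fences with its centre at least 25 mm inside the mouth line; jars, bottle, ring and screwdriver are within 15 mm of where they started (y of case_a in the frame of bay between -0.075 and 0.05 m and x of case_a in the frame of bay between -0.12 and 0.12 m and height (world z) of each of case_a, case_b, case_c below 0.006 m and angle between each of case_a, case_b, case_c's own z axis and vertical below 0.15 rad and linear speed of each of case_a, case_b, case_c below 0.02 m/s and y of case_b in the frame of bay between -0.075 and 0.05 m and x of case_b in the frame of bay between -0.12 and 0.12 m and y of case_c in the frame of bay between -0.075 and 0.05 m and x of case_c in the frame of bay between -0.12 and 0.12 m and distance of each of jar_a, jar_b, spray, tape, driver from where it was at the start of the episode below 0.015 m); the robot touches nothing.
It fails at once if a case is lifted or carried (underside more than 12 mm above the bench) (height (world z) of any of case_a, case_b, case_c above 0.012 m).
It fails at once if a case is tipped (more than 0.5 rad) (angle between any of case_a, case_b, case_c's own z axis and vertical above 0.5 rad).
It fails at once if a case is flicked (faster than 0.6 m/s) (linear speed of any of case_a, case_b, case_c above 0.6 m/s).
It fails at once if a jar or other bystander is displaced by more than 15 mm or knocked over (distance of any of jar_a, jar_b, spray, tape, driver from where it was at the start of the episode above 0.015 m or angle between any of jar_a, jar_b, spray, tape's own z axis and vertical above 0.5 rad).
It also fails if it takes over 67 s, if anything falls off the work surface, if the arm or the gripper's body presses on something with over 40 N, if the wrist force passes 120 N, or if a joint passes its speed limit or range.

## Working session

There is one attempt and no reset: what is moved stays moved. The work goes in short steps, Python scripts to look and compute and a tool call to move; the robot and the scene stay as the last step left them, time stands still between calls to the robot, and variables do not carry over. Pictures are saved under pics/ and viewed, and the job is handed in when it is done.

Besides the shell and the picture viewer there is one more tool, called after "Emit:" as name(argument=value, ...) on one line, values as JSON. move_arm: Moves the arm, as the interface text tells. Its arguments: {"type":"object","properties":{"moves":{"type":"array","items":{"type":"array"}},"force":{"type":"number"}},"required":["moves"]}

```bash
mkdir -p pics; python3 - <<'E'
from workcell import status, viewer, env
import cv2
for n in ("top","scene"):
    f=viewer.grab_frame(n); cv2.imwrite(f"pics/{n}0.png",f[:,:,::-1]); print(n,viewer.get_calibration(n))
print(status.state())
E
```

```text
top {'camera_matrix': array([[482.94972648,   0.        , 318.22540572],
       [  0.        , 482.94972648, 231.89493235],
       [  0.        ,   0.        ,   1.        ]]), 'eye': array([ 381.1433724 ,   75.86810065, 1156.9790395 ]), 'rotation': array([-1.68385037e+02,  9.63923482e-02, -9.73649448e+01])}
scene {'camera_matrix': array([[506.30572277,   0.        , 324.36392476],
       [  0.        , 506.30572277, 230.87293192],
       [  0.        ,   0.        ,   1.        ]]), 'eye': array([1004.63333957,  344.80674622,  830.53472111]), 'rotation': array([-147.38141465,    0.22498652,  123.27607706])}
{'time_s': 0.1, 'qpos': array([-7.81509152e+01,  1.83497038e+01,  8.96998380e+01, -1.88334308e-03,
        7.20437373e+01, -1.14718435e+00]), 'qvel': array([ 0.02806047,  0.07356959, -0.166518  , -0.03599397, -0.14938244,
       -0.05318329]), 'effort': array([ 7.43188211e-04, -4.13333702e+01, -2.32508987e+01,  7.29344529e-02,
        4.21973958e-02, -5.90425884e-05]), 'ee_pos': array([ 129.22413658, -559.95762734,  291.48408973]), 'ee_rot': array([-90.04742223,  89.90670372, 102.94942903]), 'force': array([0.36257188, 0.40835328, 0.04520326]), 'torque': array([0.00243107, 0.00640057, 0.02216537]), 'gripper_width': 91.31166805955534}
```

View pics/top0.png

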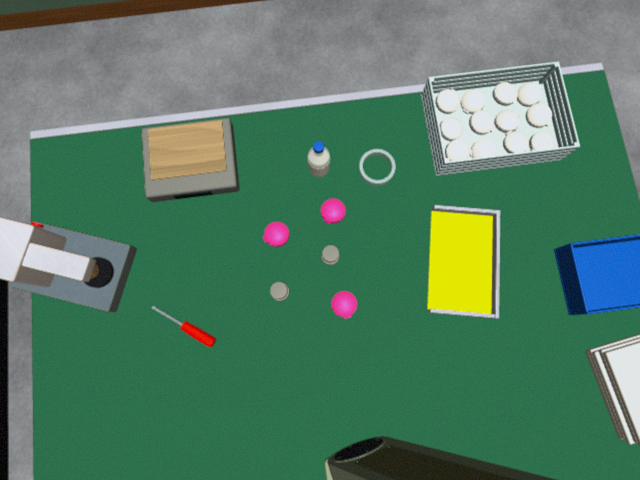

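View pics/scene0.png

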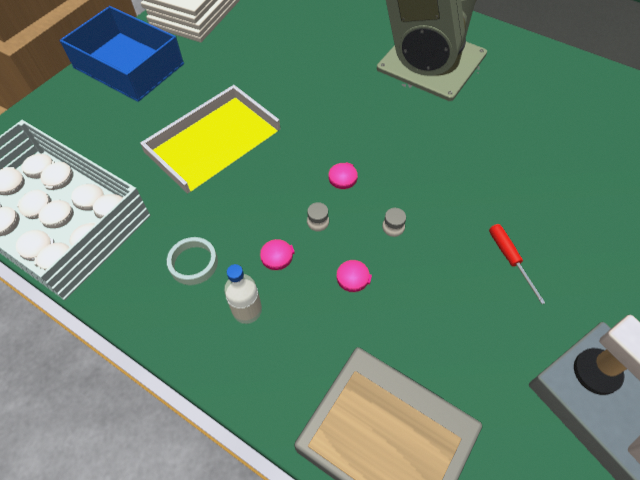

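The top view shows the pink cases at about (276,234), (333,210) and (344,304). The jars are at (330,255) and (279,291), and the yellow bay floor spans columns 430–495 with its mouth on the left. The scene view agrees with this. Next I'll measure positions.

```bash
cat > h.py <<'E'
import numpy as np, cv2
from scipy.spatial.transform import Rotation as R
from workcell import status, viewer, env
def ray(cal,px):
    M=R.from_euler('xyz',cal['rotation'],degrees=True).as_matrix()
    d=M@np.linalg.solve(cal['camera_matrix'],np.array([px[0],px[1],1.0])); return np.array(cal['eye']),d
def plane(cal,px,z):
    e,d=ray(cal,px); return e+d*(z-e[2])/d[2]
def proj(cal,p):
    M=R.from_euler('xyz',cal['rotation'],degrees=True).as_matrix()
    q=cal['camera_matrix']@(M.T@(np.array(p)-cal['eye'])); return q[:2]/q[2]
def blobs(f,lo,hi,amin=60):
    h=cv2.cvtColor(f,cv2.COLOR_RGB2HSV); m=cv2.inRange(h,lo,hi)
    c,_=cv2.findContours(m,cv2.RETR_EXTERNAL,cv2.CHAIN_APPROX_NONE)
    return [k for k in c if cv2.contourArea(k)>amin]
PINK=((155,120,80),(175,255,255)); YEL=((25,150,100),(35,255,255))
def cen(k):
    m=cv2.moments(k); return np.array([m['m10']/m['m00'],m['m01']/m['m00']])
def cases(f,n):
    cal=viewer.get_calibration(n)
    return [plane(cal,cen(k),13)[:2] for k in blobs(f,*PINK)]
BAYO=None
E
python3 - <<'E'
from h import *
np.set_printoptions(precision=1,suppress=True)
for n in ("top","scene"):
    f=cv2.imread(f"pics/{n}0.png")[:,:,::-1].copy(); cal=viewer.get_calibration(n)
    print(n,"cases",*cases(f,n))
    for k in blobs(f,*YEL,1000):
        r=cv2.minAreaRect(k); print("bay",*[plane(cal,p,0)[:2] for p in cv2.boxPoints(r)])
        a=cv2.approxPolyDP(k,4,True)[:,0]; print("poly",*[plane(cal,p.astype(float),0)[:2] for p in a])
    h=cv2.cvtColor(f,cv2.COLOR_RGB2HSV)
    ng=cv2.inRange(h,(55,100,0),(85,255,255))
    m=255-ng
    c,_=cv2.findContours(m,cv2.RETR_EXTERNAL,cv2.CHAIN_APPROX_NONE)
    for k in c:
        if 60<cv2.contourArea(k)<2500: print("obj",cen(k),cv2.contourArea(k),plane(cal,cen(k),20)[:2])
E
```

```text
top cases [435.9   9.9] [623.  149.3] [662.6   6. ]
bay [ 396.  -183.2] [ 634.5 -235.2] [ 607.7 -390.6] [ 370.6 -332.3]
poly [ 633.4 -237.7] [ 401.7 -184.6] [ 371.1 -330.1] [ 601.9 -381.9]
obj [191.9 330.4] 533.0 [420.5 366.7]
obj [343.9 303.9] 574.0 [435.5  10.5]
obj [279.  290.8] 279.0 [485.2 157.2]
obj [330.  254.5] 279.0 [555.   27.1]
obj [275.9 233.8] 533.0 [621.7 149.3]
obj [332.5 210.6] 514.5 [661.    6.7]
obj [376.7 166.7] 1063.0 [ 757.7 -116.5]
obj [318.3 159.5] 631.0 [795.   24.1]
scene cases [621.  151.2] [660.8   8.4] [434.7  12. ]
bay [ 589.  -377.9] [ 320.4 -335.1] [ 399.4 -183.1] [ 645. -236.]
poly [ 397.5 -186.8] [ 368.7 -329.7] [ 589.  -377.9] [ 627.4 -232.2]
obj [241.9 295.3] 1542.5 [764.4   9.9]
obj [352.8 275.7] 897.0 [624.7 152.9]
obj [276.2 254.3] 847.0 [664.2  11.3]
obj [191.7 260.5] 1906.5 [ 759.6 -110.8]
obj [510.5 252.8] 808.0 [425.  371.6]
obj [393.9 221.9] 537.5 [482.6 158.1]
obj [317.3 216.5] 523.5 [552.7  28. ]
obj [342.5 175.5] 648.5 [440.1  14.9]
```

```bash
cat >> h.py <<'E'
np.set_printoptions(precision=2,suppress=True)
U=np.array([.9785,-.206]);V=np.array([.206,.9785]);M=np.array([516.5,-210.5])
def b2w(u,v): return M+u*U+v*V
def w2b(p): p=np.asarray(p)[:2]-M; return np.array([p@U,p@V])
def goto(u,v,tipz,d=None,along='z'):
    """shift cm / turn rad from present pose to bay-frame (u,v), fingertip height, tool axis `along` parallel to bay dir d"""
    s=status.state(); Rt=R.from_euler('xyz',s['ee_rot'],degrees=True).as_matrix()
    T=np.r_[b2w(u,v),tipz+78]; sh=Rt.T@(T-s['ee_pos'])/10
    th=None
    if d is not None:
        w=d[0]*U+d[1]*V; w=np.r_[w/np.linalg.norm(w),0]; l=Rt.T@w
        th=np.arctan2(-l[1],l[2]) if along=='z' else np.arctan2(l[2],l[1])
        th=[(th+np.pi/2)%np.pi-np.pi/2]
    print("tip z",s['ee_pos'][2]-78,"bay",w2b(s['ee_pos']),"-> shift",sh,"turn",th)
E
python3 - <<'E'
from h import *
s=status.state();print(R.from_euler('xyz',s['ee_rot'],degrees=True).as_matrix())
cal=viewer.get_calibration('scene'); f=viewer.grab_frame('scene'); cv2.imwrite('pics/s1.png',cv2.resize(f[200:350,150:400],None,fx=3,fy=3)[:,:,::-1])
for n,p in dict(A=(435,11),B=(662,7),C=(622,150),J1=(554,27),J2=(484,157)).items(): print(n,w2b(p))
print("bottle base", plane(cal,(247,313),0), w2b(plane(cal,(247,313),0)))
d=(85,-300); dn=np.array(d)/np.hypot(*d); p=w2b((435,11))-dn*62; print(p)
goto(*p,150,d); goto(*p,6,d)
E
```

```text
[[-0.    0.22 -0.97]
 [ 0.   -0.97 -0.22]
 [-1.   -0.   -0.  ]]
A [-125.38  199.95]
B [ 97.57 242.8 ]
C [ 28.97 374.48]
J1 [-12.23 240.12]
J2 [-107.51  352.9 ]
bottle base [780.62  30.51   0.  ] [208.8  290.24]
[-142.28  259.6 ]
tip z 213.61197974589362 bay [-306.95 -421.8 ] -> shift [  6.43 -54.88 -43.61] turn [np.float64(-1.4126138495137428)]
tip z 213.61197974589362 bay [-306.95 -421.8 ] -> shift [ 20.83 -54.86 -43.61] turn [np.float64(-1.4126138495137428)]
```

View pics/s1.png

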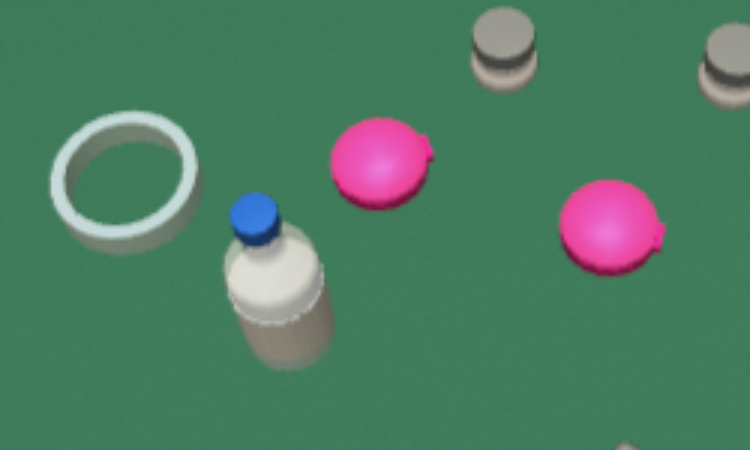

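Emit:
move_arm(moves=[[[0.5, -4, -3], -0.1, -0.2], [[1, -8, -6.3], -0.2, -0.2], [[1.5, -12, -9.5], -0.3, -0.2], [[2, -16, -12.7], -0.4, -0.2], [[2.5, -20, -15.9], -0.5, -0.2], [[3, -24, -19.1], -0.6, -0.2], [[3.5, -28, -22.2], -0.7, -0.2], [[4, -32, -25.4], -0.8, -0.2], [[4.5, -36, -28.6], -0.9, -0.2], [[5, -40, -31.8], -1.0, -0.2], [[5.5, -44, -35], -1.1, -0.2], [[6, -48, -38.1], -1.2, -0.2], [[6.4, -52, -41.3], -1.32, -0.2], [[6.4, -54.9, -43.6], -1.41, -0.2], [[6.4, -54.9, -43.6], -1.41, -0.2], [[6.4, -54.9, -43.6], -1.41, -0.2]], force=20)

```text
time_s: 2.15
ee_pos: [430.1, 72.3, 227.9]
ee_rot: [-65.5, 89.9, -151.8]
force: [0.1, -0.2, -0.6]
gripper_width: 36.5
```

```bash
python3 - <<'E'
from h import *
A=w2b((435,11)); d=np.array((85,-300.))/np.hypot(85,300); p=A-d*62
goto(*p,60,d); goto(*p,6,d)
goto(*(A-d*40),6,d);goto(*(np.array((-40,-100))-d*40),6,d)
f=viewer.grab_frame('scene'); cv2.imwrite('pics/s2.png',f[:,:,::-1])
E
```

```text
tip z 149.92324486014132 bay [-142.8   258.96] -> shift [ 8.99  0.08 -0.05] turn [np.float64(-0.002873739072383197)]
tip z 149.92324486014132 bay [-142.8   258.96] -> shift [14.39  0.09 -0.05] turn [np.float64(-0.002873739072383197)]
tip z 149.92324486014132 bay [-142.8   258.96] -> shift [14.39  0.09  2.15] turn [np.float64(-0.002873739072383197)]
tip z 149.92324486014132 bay [-142.8   258.96] -> shift [14.41  0.22 33.33] turn [np.float64(-0.002873739072383197)]
```

View pics/s2.png

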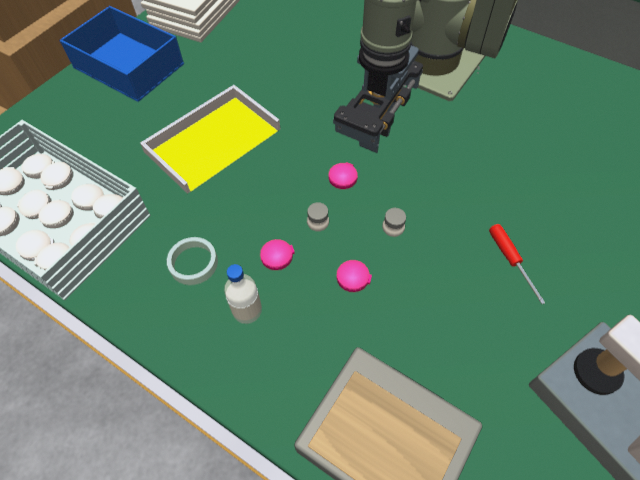

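The gripper, around (375,115), is above and behind the near case. I'll go down there and push gently into contact.

Emit:
move_arm(moves=[[[4, 0.1, 0], 0, -0.2], [[8, 0.1, 0], 0, -0.2], [[11, 0.1, 0], 0, -0.2], [[13, 0.1, 0], 0, -0.2], [[14.2, 0.1, 0], 0, -0.2], [[14.2, 0.1, 0], 0, -0.2]])

```text
time_s: 2.95
ee_pos: [431.3, 72.1, 86.0]
ee_rot: [-79.6, 89.9, -165.9]
force: [0.2, -0.3, -1.0]
gripper_width: 36.5
```

```bash
python3 - <<'E'
from h import *
f=viewer.grab_frame('scene'); cv2.imwrite('pics/s3.png',cv2.resize(f[60:260,220:470],None,fx=3,fy=3)[:,:,::-1])
A=w2b((435,11)); d=np.array((85,-300.))/np.hypot(85,300)
goto(*(A-d*40),6,d);goto(*(np.array((-40,-100))-d*40),6,d); print(status.state()['force'])
E
```

```text
tip z 8.521570218421274 bay [-141.15  259.29] -> shift [ 0.25 -0.09  2.14] turn [np.float64(-0.003560996725471721)]
tip z 8.521570218421274 bay [-141.15  259.29] -> shift [ 0.26  0.06 33.33] turn [np.float64(-0.003560996725471721)]
[0.88 0.31 0.22]
```

View pics/s3.png

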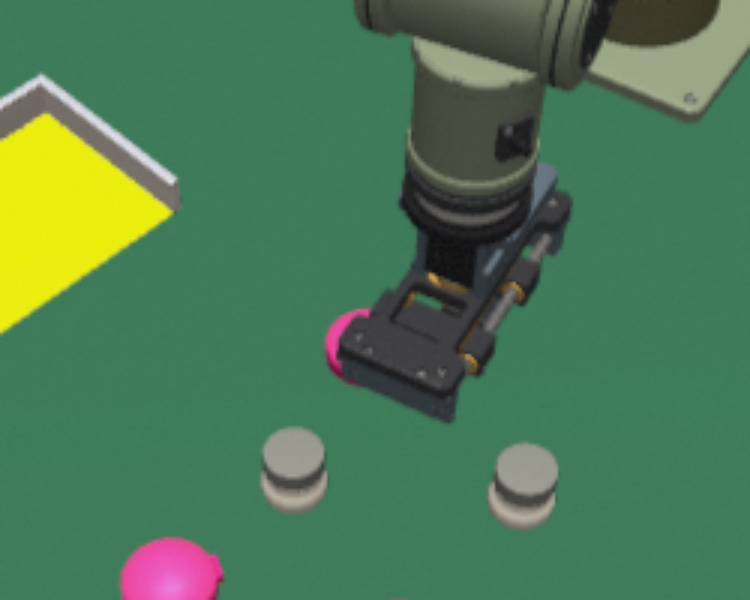

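Emit:
move_arm(moves=[[[0.2, -0.1, 1], 0, -0.2], [[0.2, -0.1, 1.6], 0, -0.2], [[0.2, -0.1, 2.2], 0, -0.2], [[0.2, -0.1, 3], 0, -0.2], [[0.2, -0.1, 4], 0, -0.2], [[0.2, -0.1, 5], 0, -0.2], [[0.2, -0.1, 6], 0, -0.2], [[0.2, -0.1, 7], 0, -0.2], [[0.2, -0.1, 8], 0, -0.2], [[0.2, -0.1, 9], 0, -0.2], [[0.2, -0.1, 10], 0, -0.2], [[0.2, -0.1, 10.8], 0, -0.2], [[0.2, -0.1, 11.3], 0, -0.2], [[0.2, -0.1, 11.3], 0, -0.2]])

```text
time_s: 4.75
ee_pos: [438.2, -40.4, 84.2]
ee_rot: [18.9, 90.0, -67.3]
force: [-0.2, 0.3, -0.3]
gripper_width: 36.9
```

```bash
python3 - <<'E'
from h import *
for n in('scene','top'):
    f=viewer.grab_frame(n); cv2.imwrite(f'pics/{n}4.png',f[:,:,::-1]); print(n,[w2b(c) for c in cases(f,n)])
d=np.array((85,-300.))/np.hypot(85,300)
goto(*(np.array((-40,-100))-d*40),6,d); print(status.state()['force'])
E
```

```text
scene [array([ 27.78, 375.5 ]), array([ 96.13, 243.93])]
top [array([ 29.98, 374.13]), array([ 98.38, 241.95])]
tip z 6.193108147085326 bay [-111.84  150.63] -> shift [ 0.02  0.14 22.07] turn [np.float64(-0.0025364744147926555)]
[ 0.48 -0.75 -0.11]
```

View pics/scene4.png

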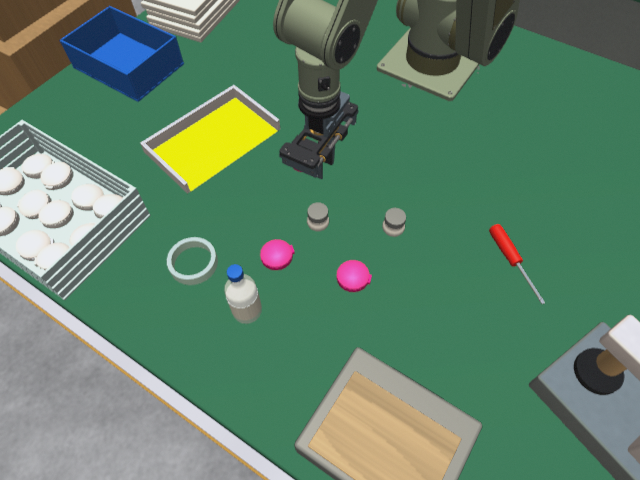

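View pics/top4.png

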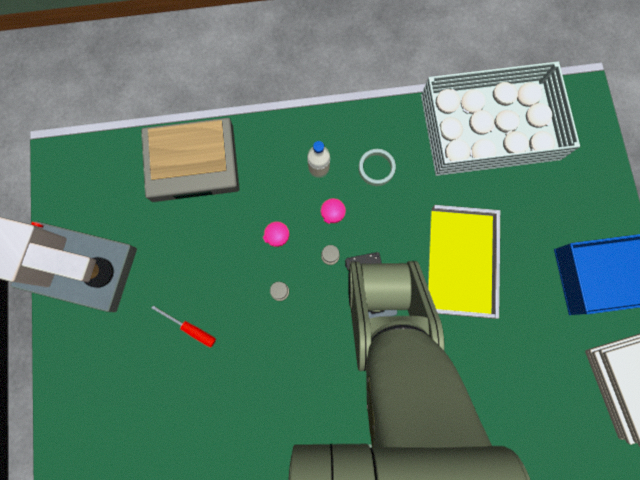

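In both views the case is hidden under the gripper, and its old spot is empty, so it is being pushed. I'll continue.

Emit:
move_arm(moves=[[[0, 0.1, 0.6], 0, -0.2], [[0, 0.1, 1.4], 0, -0.2], [[0, 0.1, 2.4], 0, -0.2], [[0, 0.1, 3.4], 0, -0.2], [[0, 0.1, 4.4], 0, -0.2], [[0, 0.1, 5.4], 0, -0.2], [[0, 0.1, 6.4], 0, -0.2], [[0, 0.1, 7.4], 0, -0.2], [[0, 0.1, 8.4], 0, -0.2], [[0, 0.1, 9.4], 0, -0.2], [[0, 0.1, 10.2], 0, -0.2], [[0, 0.1, 10.6], 0, -0.2], [[0, 0.1, 10.6], 0, -0.2]])

```text
time_s: 6.48
ee_pos: [446.2, -146.0, 84.3]
ee_rot: [39.0, 90.0, -47.2]
force: [-0.4, 0.4, 0.7]
gripper_width: 36.5
```

```bash
python3 - <<'E'
from h import *
for n in('scene',):
    f=viewer.grab_frame(n); cv2.imwrite(f'pics/{n}5.png',cv2.resize(f[40:270,120:420],None,fx=2.5,fy=2.5)[:,:,::-1]); print(n,[w2b(c) for c in cases(f,n)])
d=np.array((85,-300.))/np.hypot(85,300)
goto(*(np.array((-40,-100))-d*40),6,d); print(status.state()['force'])
E
```

```text
scene [array([ 27.78, 375.5 ]), array([ 96.16, 243.9 ])]
tip z 6.225987039894591 bay [-82.24  48.81] -> shift [ 0.02  0.04 11.47] turn [np.float64(-0.002697480523251139)]
[-0.47 -0.55  0.09]
```

View pics/scene5.png

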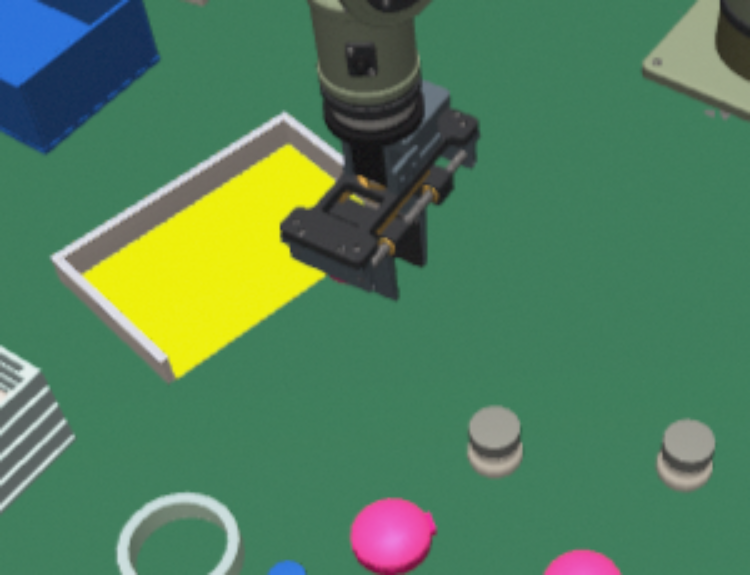

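A sliver of pink at (340,278) in the crop shows the case just ahead of the fingers, at the mouth. I'll push it in.

Emit:
move_arm(moves=[[[0, 0, 0.6], 0, -0.2], [[0, 0, 1.4], 0, -0.2], [[0, 0, 2.4], 0, -0.2], [[0, 0, 3.4], 0, -0.2], [[0, 0, 4.4], 0, -0.2], [[0, 0, 5.4], 0, -0.2], [[0, 0, 6.4], 0, -0.2], [[0, 0, 7.4], 0, -0.2], [[0, 0, 8.4], 0, -0.2], [[0, 0, 9.4], 0, -0.2], [[0, 0, 10.4], 0, -0.2], [[0, 0, 11.0], 0, -0.2], [[0, 0, 11.3], 0, -0.2], [[0, 0, 11.3], 0, -0.2], [[0, 0, 9.3], 0, -0.2], [[-2, 0, 7.3], 0, -0.2], [[-6, 0, 5.3], 0, -0.2]])

```text
time_s: 8.65
ee_pos: [448.1, -196.2, 143.5]
ee_rot: [-121.6, 89.7, 152.2]
force: [0.5, -0.3, 1.4]
gripper_width: 36.7
```

```bash
python3 - <<'E'
from h import *
for n in('scene',):
    f=viewer.grab_frame(n); cv2.imwrite(f'pics/{n}6.png',cv2.resize(f[40:270,120:420],None,fx=2.5,fy=2.5)[:,:,::-1]); print(n,[w2b(c) for c in cases(f,n)])
B=w2b((661.5,7.5)); d=(T:=np.array((65,-105.))-B)/np.linalg.norm(T); p=B-d*62
goto(*p,150,d,'y'); goto(*p,6,d,'y')
E
```

```text
scene [array([ 27.78, 375.5 ]), array([ 96.16, 243.9 ]), array([-35.29, -96.29])]
tip z 70.75587830708099 bay [-68.01   1.08] -> shift [ -7.84  24.7  -24.61] turn [np.float64(-1.2043809868783875)]
tip z 70.75587830708099 bay [-68.01   1.08] -> shift [  6.56  24.64 -24.61] turn [np.float64(-1.2043809868783875)]
```

View pics/scene6.png

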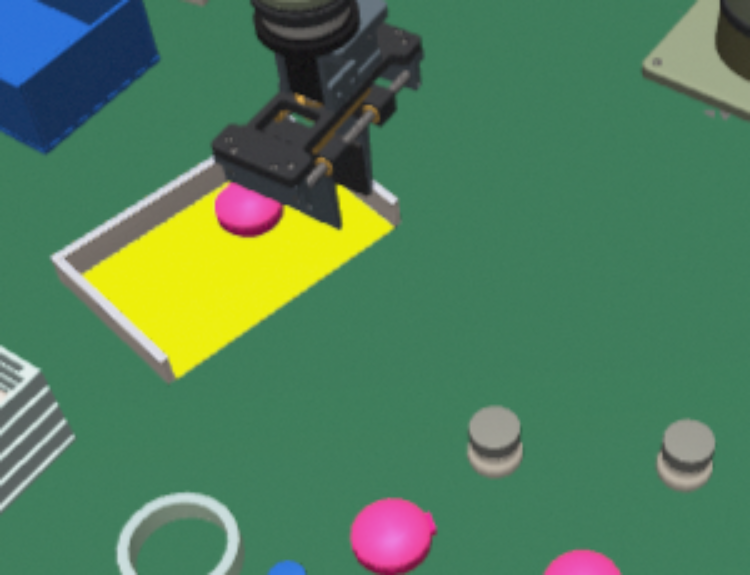

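Case A is in, at bay (-35,-97). Next is B. The bottle stands close to the gripper body there, so the first stretch will be a push with the jaws closed and turned along the push direction.

Emit:
move_arm(moves=[[[-3.5, 0, 0], 0, -0.2], [[-7.8, 2, -2], -0.15, -0.6], [[-8.2, 5, -5], -0.3, -1], [[-8.2, 8, -8], -0.45, -1], [[-8.2, 11, -11], -0.6, -1], [[-8.2, 14, -14], -0.75, -1], [[-8.2, 17, -17], -0.9, -1], [[-8.2, 20, -20], -1.05, -1], [[-8.2, 23, -23], -1.15, -1], [[-7.8, 24.7, -24.6], -1.2, -1], [[-7.8, 24.7, -24.6], -1.2, -1], [[-7.8, 24.7, -24.6], -1.2, -1]])

```text
time_s: 10.2
ee_pos: [678.8, 63.2, 222.0]
ee_rot: [-142.7, 89.9, -160.1]
force: [-0.8, 0.2, 0.6]
gripper_width: 0.5
```

```bash
python3 - <<'E'
from h import *
for n in('scene',):
    f=viewer.grab_frame(n); cv2.imwrite(f'pics/{n}7.png',cv2.resize(f[100:350,120:420],None,fx=2.5,fy=2.4)[:,:,::-1]); print(n,[w2b(c) for c in cases(f,n)])
B=w2b((661.5,7.5)); d=(T:=np.array((65,-105.))-B)/np.linalg.norm(T); p=B-d*62
goto(*p,6,d,'y'); print(status.state()['qpos'])
E
```

```text
scene [array([ 27.78, 375.54]), array([ 97.01, 244.18]), array([-39.54, -98.09])]
tip z 144.28425759202858 bay [102.57 300.86] -> shift [13.83  0.41 -0.02] turn [np.float64(-0.00634799326858726)]
[  4.33  30.52  80.11  -0.02  69.43 -68.17]
```

View pics/scene7.png

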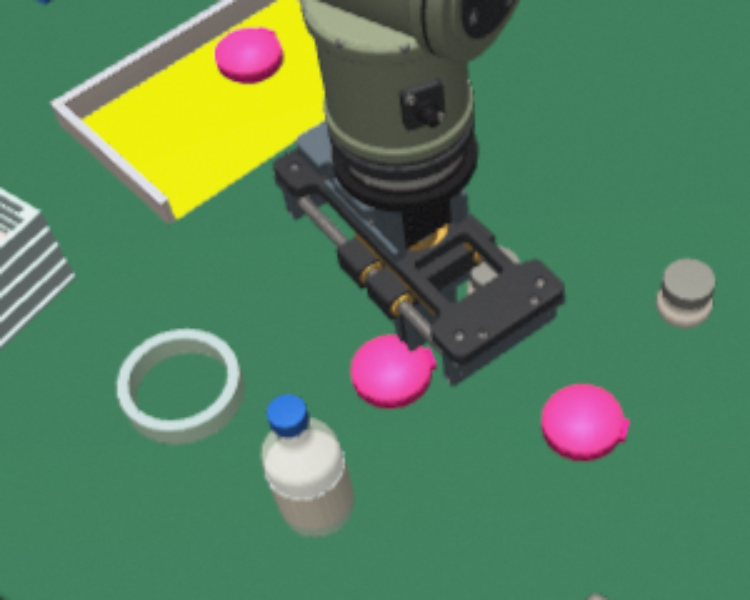

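The closed gripper is to the left of B, with B at (390,370) and the bottle at (305,480) in the crop. There is clear room to go down.

Emit:
move_arm(moves=[[[4, 0.4, 0], 0, -1], [[8, 0.4, 0], 0, -1], [[11, 0.4, 0], 0, -1], [[13, 0.4, 0], 0, -1], [[13.8, 0.4, 0], 0, -1], [[13.8, 0.4, 0], 0, -1]])

```text
time_s: 11.0
ee_pos: [680.8, 66.4, 84.5]
ee_rot: [-123.4, 90.0, -140.9]
force: [1.0, 0.3, 0.4]
gripper_width: 0.4
```

```bash
python3 - <<'E'
from h import *
for n in('scene',):
    f=viewer.grab_frame(n); cv2.imwrite(f'pics/{n}8.png',cv2.resize(f[100:350,120:420],None,fx=2.5,fy=2.4)[:,:,::-1]); print(n,[w2b(c) for c in cases(f,n)])
B=w2b((661.5,7.5)); d=(T:=np.array((65,-105.))-B)/np.linalg.norm(T); p=B-d*43
goto(*p,6,d,'y'); goto(*(p+80*d),6,d,'y');print(status.state()['force'])
E
```

```text
scene [array([ 26.54, 377.65]), array([118.9 , 238.88]), array([-39.54, -98.09])]
tip z 7.156734732745036 bay [104.19 305.04] -> shift [ 0.11 -1.93 -0.14] turn [np.float64(-0.006374108609993101)]
tip z 7.156734732745036 bay [104.19 305.04] -> shift [ 0.11 -9.93 -0.09] turn [np.float64(-0.006374108609993101)]
[ 0.24 -0.58 -0.17]
```

View pics/scene8.png

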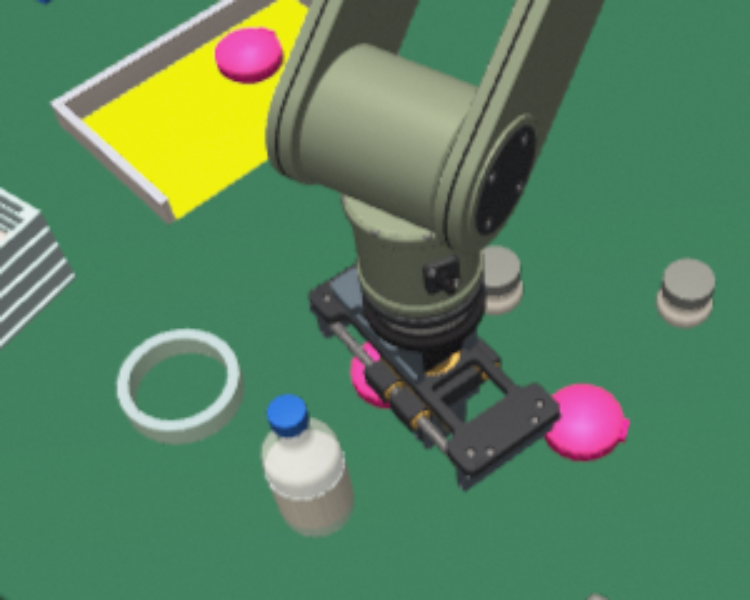

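Emit:
move_arm(moves=[[[0.1, -0.8, -0.1], 0, -1], [[0.1, -1.3, -0.1], 0, -1], [[0.1, -1.8, -0.1], 0, -1], [[0.1, -2.4, -0.1], 0, -1], [[0.1, -3.1, -0.1], 0, -1], [[0.1, -3.9, -0.1], 0, -1], [[0.1, -4.7, -0.1], 0, -1], [[0.1, -5.5, -0.1], 0, -1], [[0.1, -6.3, -0.1], 0, -1], [[0.1, -7.1, -0.1], 0, -1], [[0.1, -7.9, -0.1], 0, -1], [[0.1, -8.7, -0.1], 0, -1], [[0.1, -9.4, -0.1], 0, -1], [[0.1, -9.9, -0.1], 0, -1], [[0.1, -9.9, -0.1], 0, -1], [[0.1, -7, -0.1], 0, -1], [[-1, -4, -0.1], 0, -1]])

```text
time_s: 13.18
ee_pos: [667.7, 29.4, 93.4]
ee_rot: [-157.7, 89.9, -175.3]
force: [-0.3, -0.3, -0.0]
gripper_width: 0.5
```

```bash
python3 - <<'E'
from h import *
for n in('scene','top'):
    f=viewer.grab_frame(n); cv2.imwrite(f'pics/{n}9.png',cv2.resize(f[100:350,120:420],None,fx=2.5,fy=2.4)[:,:,::-1]); print(n,[w2b(c) for c in cases(f,n)])
E
```

```text
scene [array([ 27.78, 375.5 ]), array([109.69, 165.26])]
top [array([ -38.63, -100.25]), array([ 29.95, 374.07])]
```

View pics/scene9.png

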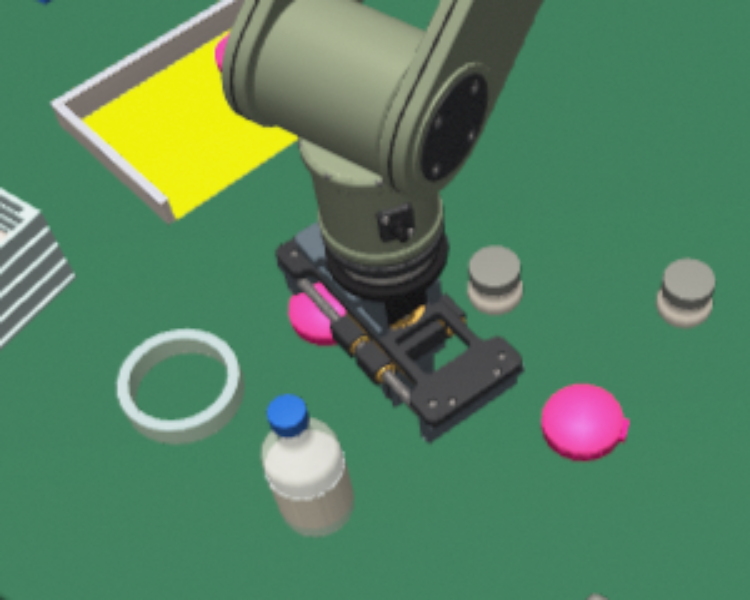

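B moved toward the bay, at about (320,310) in the crop, but it is partly hidden. I'll raise the arm to see it properly.

Emit:
move_arm(moves=[[[-5, 1, 0], 0, -0.6], [[-9, 2, 0], 0, -0.2], [[-12, 3, 0], 0, -0.2], [[-12, 3, 0], 0, -0.2]])

```text
time_s: 13.78
ee_pos: [678.1, 57.7, 216.7]
ee_rot: [16.5, 89.7, -0.9]
force: [-0.4, -0.1, -1.5]
gripper_width: 35.6
```

```bash
python3 - <<'E'
from h import *
for n in('scene','top'):
    f=viewer.grab_frame(n); cv2.imwrite(f'pics/{n}10.png',cv2.resize(f[100:350,120:420],None,fx=2.5,fy=2.4)[:,:,::-1]); print(n,[w2b(c) for c in cases(f,n)],[cv2.contourArea(k) for k in blobs(f,*PINK)])
    
E
```

```text
scene [array([ 27.78, 375.5 ]), array([ 92.77, 167.4 ]), array([-39.54, -98.09])] [797.0, 688.0, 439.5]
top [array([ -38.62, -100.19]), array([ 29.58, 375.14])] [454.0, 442.0]
```

View pics/scene10.png

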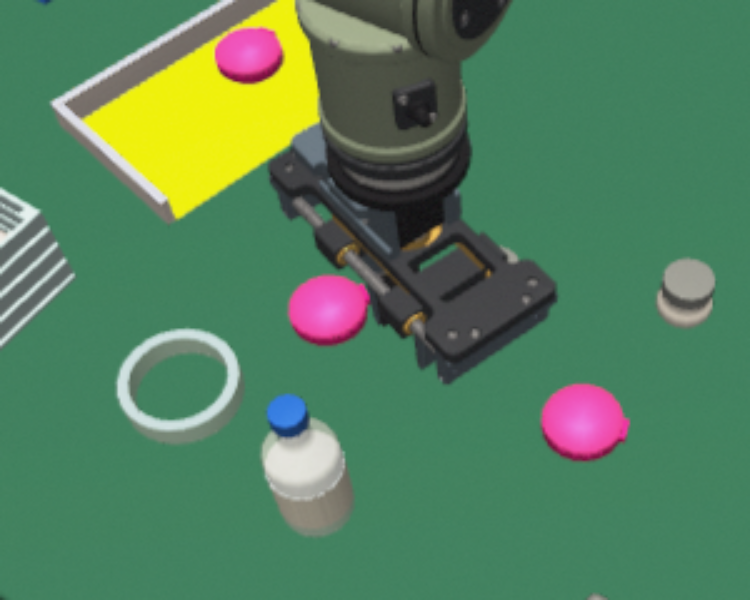

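```bash
python3 - <<'E'
from h import *
B=np.array((93,166.5)); d=(T:=np.array((55,-100.))-B)/np.linalg.norm(T); p=B-d*55; print(d)
goto(*p,140,d); goto(*p,6,d)
E
```

```text
[-0.14 -0.99]
tip z 135.11376798476536 bay [101.32 294.75] -> shift [-0.48 -7.35  0.66] turn [np.float64(-1.5264731719445468)]
tip z 135.11376798476536 bay [101.32 294.75] -> shift [12.92 -7.34  0.68] turn [np.float64(-1.5264731719445468)]
```

Emit:
move_arm(moves=[[[-2, 0, 0], 0.16, -0.2], [[-2, -1, 0], 0.33, -0.2], [[-2, -2, 0.2], 0.5, -0.2], [[-2, -3, 0.3], 0.67, -0.2], [[-2, -4, 0.4], 0.84, -0.2], [[-2, -5, 0.5], 1.01, -0.2], [[-2, -6, 0.6], 1.18, -0.2], [[-2, -7, 0.7], 1.34, -0.2], [[-1, -7.3, 0.7], 1.5, -0.2], [[-0.5, -7.3, 0.7], 1.615, -0.2], [[-0.5, -7.3, 0.7], 1.615, -0.2], [[-0.5, -7.3, 0.7], 1.615, -0.2]])

```text
time_s: 15.38
ee_pos: [661.5, -14.4, 218.2]
ee_rot: [-65.9, 89.9, -175.8]
force: [0.4, 0.7, -0.8]
gripper_width: 36.3
```

```bash
python3 - <<'E'
from h import *
for n in('scene',):
    f=viewer.grab_frame(n); cv2.imwrite(f'pics/{n}11.png',cv2.resize(f[100:350,120:420],None,fx=2.5,fy=2.4)[:,:,::-1]); print(n,[w2b(c) for c in cases(f,n)],[cv2.contourArea(k) for k in blobs(f,*PINK)])
B=np.array((93,166.5)); d=(T:=np.array((55,-100.))-B)/np.linalg.norm(T); p=B-d*55; print(d,status.state()['qpos'])
goto(*p,6,d)
E
```

```text
scene [array([ 27.78, 375.54]), array([ 93.93, 169.08]), array([ -20.59, -107.06])] [796.0, 631.0, 73.0]
[-0.14 -0.99] [-2.23 28.91 83.5  -0.01 67.64 17.71]
tip z 140.64922939061475 bay [101.64 221.9 ] -> shift [13.47 -0.06  0.1 ] turn [np.float64(0.00124654238443056)]
```

View pics/scene11.png

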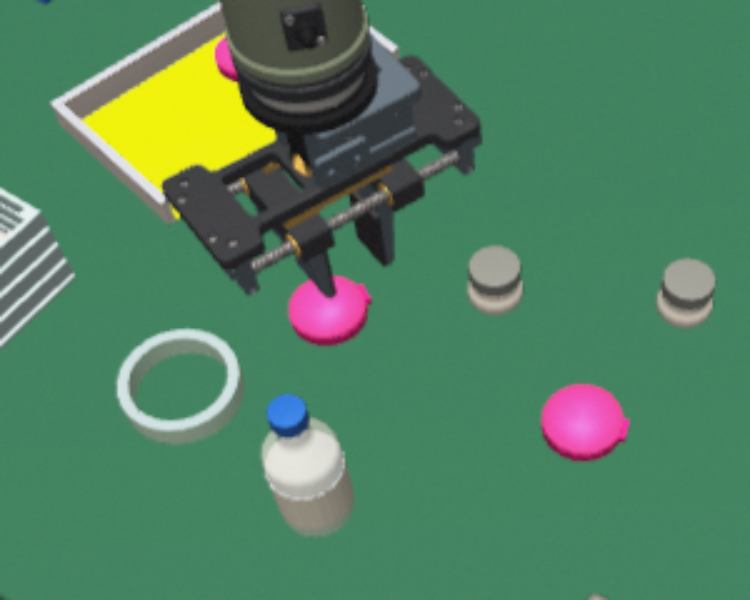

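Emit:
move_arm(moves=[[[4, 0, 0], 0, -0.2], [[8, 0, 0], 0, -0.2], [[11, 0, 0], 0, -0.2], [[12.8, 0, 0], 0, -0.2], [[13.4, 0, 0], 0, -0.2], [[13.4, 0, 0], 0, -0.2]])

```text
time_s: 16.18
ee_pos: [662.3, -14.1, 85.8]
ee_rot: [103.4, 89.9, -6.6]
force: [0.0, 0.0, 0.5]
gripper_width: 36.4
```

```bash
python3 - <<'E'
from h import *
for n in('scene',):
    f=viewer.grab_frame(n); cv2.imwrite(f'pics/{n}12.png',cv2.resize(f[100:350,120:420],None,fx=2.5,fy=2.4)[:,:,::-1]); print(n,[w2b(c) for c in cases(f,n)],[cv2.contourArea(k) for k in blobs(f,*PINK)])
B=np.array((93,166.5)); d=(T:=np.array((55,-100.))-B)/np.linalg.norm(T); p=B-d*40; print(status.state()['force'])
goto(*p,6,d); goto(*(p+T),6,d)
E
```

```text
scene [array([ 27.81, 375.52])] [797.0]
[1.25 0.26 0.31]
tip z 8.325990139269948 bay [102.5  222.27] -> shift [ 0.23 -0.16  1.66] turn [np.float64(0.0003019022171235619)]
tip z 8.325990139269948 bay [102.5  222.27] -> shift [ 0.22 -0.16 28.58] turn [np.float64(0.0003019022171235619)]
```

View pics/scene12.png

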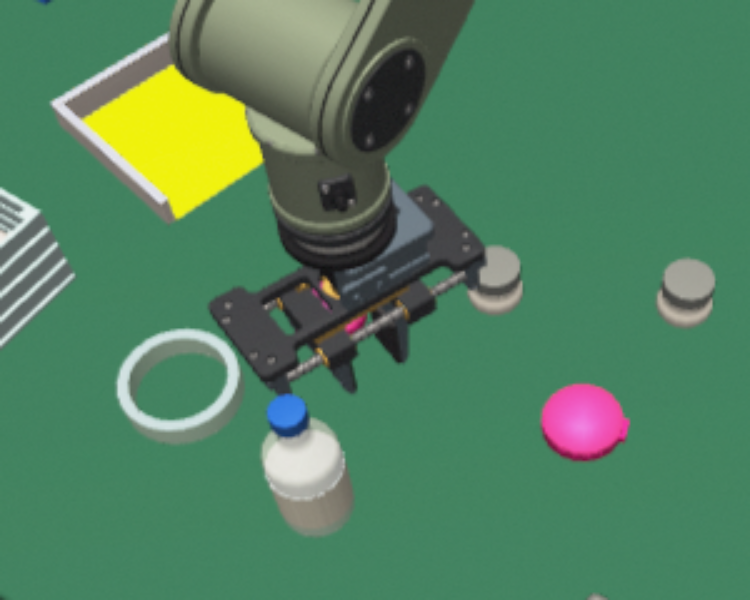

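The fingers are straddling B with the pink visible between them, and the bottle and jar are clear. Pushing now.

Emit:
move_arm(moves=[[[0.2, -0.2, 0.6], 0, -0.2], [[0.2, -0.2, 1.1], 0, -0.2], [[0.2, -0.2, 1.7], 0, -0.2], [[0.2, -0.2, 2.4], 0, -0.2], [[0.2, -0.2, 3.4], 0, -0.2], [[0.2, -0.2, 4.4], 0, -0.2], [[0.2, -0.2, 5.4], 0, -0.2], [[0.2, -0.2, 6.4], 0, -0.2], [[0.2, -0.2, 7.4], 0, -0.2], [[0.2, -0.2, 8.4], 0, -0.2], [[0.2, -0.2, 9.4], 0, -0.2], [[0.2, -0.2, 10.4], 0, -0.2], [[0.2, -0.2, 11.4], 0, -0.2], [[0.2, -0.2, 12.4], 0, -0.2], [[0.2, -0.2, 13.2], 0, -0.2], [[0.2, -0.2, 13.6], 0, -0.2], [[0.2, -0.2, 13.6], 0, -0.2]])

```text
time_s: 18.35
ee_pos: [613.4, -141.4, 83.2]
ee_rot: [-17.2, 90.0, -127.2]
force: [0.4, -0.9, -0.6]
gripper_width: 36.9
```

```bash
python3 - <<'E'
from h import *
for n in('scene',):
    f=viewer.grab_frame(n); cv2.imwrite(f'pics/{n}13.png',cv2.resize(f[60:310,80:380],None,fx=2.5,fy=2.4)[:,:,::-1]); print(n,[w2b(c) for c in cases(f,n)],[cv2.contourArea(k) for k in blobs(f,*PINK)])
B=np.array((93,166.5)); d=(T:=np.array((55,-100.))-B)/np.linalg.norm(T); p=B-d*40; print(status.state()['force'])
goto(*(p+T),6,d)
E
```

```text
scene [array([ 27.81, 375.49]), array([72.61, 69.86])] [796.0, 97.0]
[ 0.13 -0.26  0.59]
tip z 5.188778877265918 bay [80.6  87.75] -> shift [-0.08  0.11 14.95] turn [np.float64(4.8881518677657e-05)]
```

View pics/scene13.png

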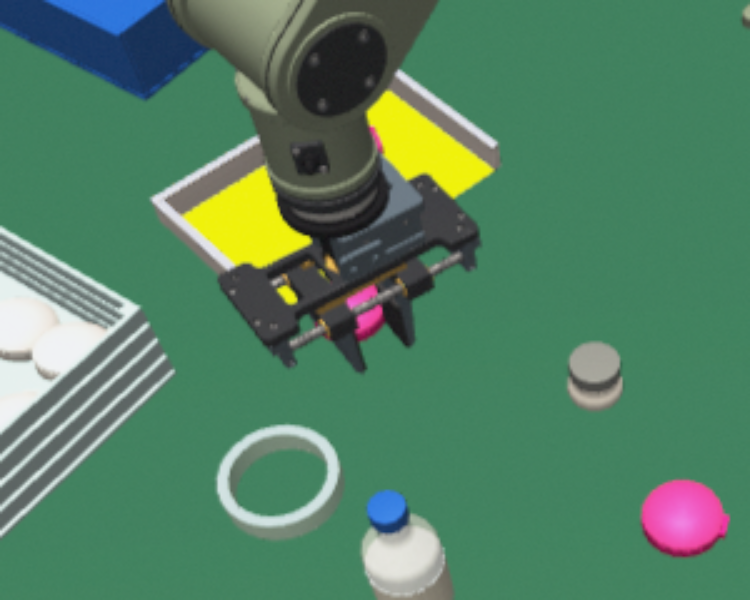

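B is held between the fingers, pink at (365,310) in the crop. I'll continue into the bay, then back out and lift.

Emit:
move_arm(moves=[[[-0.1, 0.1, 0.6], 0, -0.2], [[-0.1, 0.1, 1.4], 0, -0.2], [[-0.1, 0.1, 2.4], 0, -0.2], [[-0.1, 0.1, 3.4], 0, -0.2], [[-0.1, 0.1, 4.4], 0, -0.2], [[-0.1, 0.1, 5.4], 0, -0.2], [[-0.1, 0.1, 6.4], 0, -0.2], [[-0.1, 0.1, 7.4], 0, -0.2], [[-0.1, 0.1, 8.4], 0, -0.2], [[-0.1, 0.1, 9.4], 0, -0.2], [[-0.1, 0.1, 10.4], 0, -0.2], [[-0.1, 0.1, 11.4], 0, -0.2], [[-0.1, 0.1, 12.4], 0, -0.2], [[-0.1, 0.1, 13.4], 0, -0.2], [[-0.1, 0.1, 14.3], 0, -0.2], [[-0.1, 0.1, 14.8], 0, -0.2], [[-0.1, 0.1, 14.8], 0, -0.2], [[-0.1, 0.1, 12.3], 0, -0.2], [[-3, 0.1, 8.8], 0, -0.2], [[-7, 0.1, 4.8], 0, -0.2]])

```text
time_s: 20.9
ee_pos: [597.6, -185.5, 152.8]
ee_rot: [-86.6, 89.8, 163.4]
force: [1.4, -0.1, 0.3]
gripper_width: 36.2
```

```bash
python3 - <<'E'
from h import *
for n in('scene','top'):
    f=viewer.grab_frame(n); cv2.imwrite(f'pics/{n}14.png',cv2.resize(f[60:310,80:380],None,fx=2.5,fy=2.4)[:,:,::-1]); print(n,[w2b(c) for c in cases(f,n)],[cv2.contourArea(k) for k in blobs(f,*PINK)])
C=np.array((29,374.8)); d=(T:=np.array((64,255.))-C)/np.linalg.norm(T); p=C-d*58; print(d,p,status.state()['qpos'])
goto(*p,110,d); goto(*p,6,d)
E
```

```text
scene [array([ 27.78, 375.5 ])] [797.0]
top [array([ 30.04, 374.14])] [459.0]
[ 0.28 -0.96] [ 12.74 430.47] [-18.08  28.96  93.13   0.09  57.37   1.65]
tip z 79.88114861899712 bay [77.65 43.55] -> shift [ -3.06 -11.71 -37.44] turn [np.float64(-0.4219354824251018)]
tip z 79.88114861899712 bay [77.65 43.55] -> shift [  7.34 -11.81 -37.42] turn [np.float64(-0.4219354824251018)]
```

View pics/scene14.png

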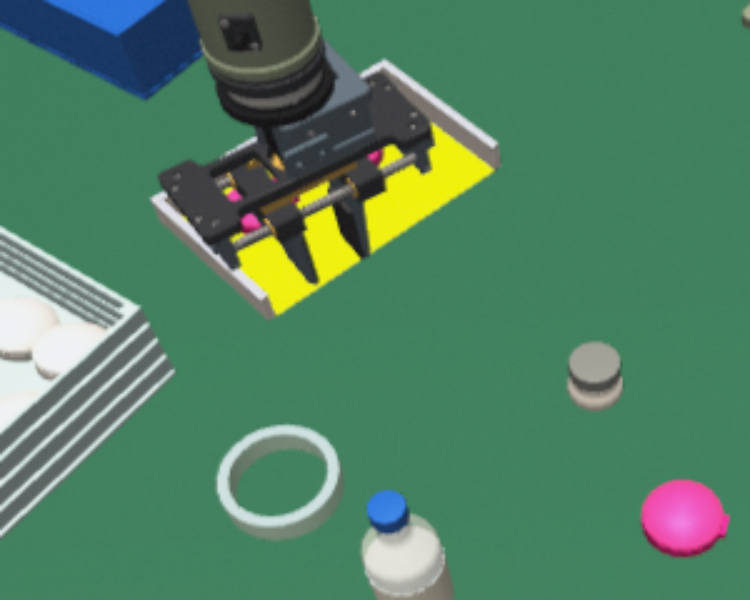

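A and B are both inside; parts of each are visible at (375,155) and (250,220) in the crop. Moving to C.

Emit:
move_arm(moves=[[[-3, 0, -2], 0, -0.2], [[-5, -1, -6], -0.05, -0.2], [[-5, -2.5, -10], -0.1, -0.2], [[-5, -4, -14], -0.15, -0.2], [[-5, -5.5, -18], -0.2, -0.2], [[-5, -7, -22], -0.25, -0.2], [[-5, -8.5, -26], -0.3, -0.2], [[-5, -9.5, -30], -0.35, -0.2], [[-4, -10.5, -34], -0.4, -0.2], [[-3, -11.7, -37.4], -0.42, -0.2], [[-1, -11.7, -37.4], -0.42, -0.2], [[-1, -11.7, -37.4], -0.42, -0.2]])

```text
time_s: 22.5
ee_pos: [614.7, 204.6, 160.8]
ee_rot: [-71.9, 89.7, -157.8]
force: [-0.4, -0.2, 1.2]
gripper_width: 36.5
```

```bash
python3 - <<'E'
from h import *
for n in('scene','top'):
    f=viewer.grab_frame(n); cv2.imwrite(f'pics/{n}15.png',cv2.resize(f[60:310,80:380],None,fx=2.5,fy=2.4)[:,:,::-1]); print(n,[w2b(c) for c in cases(f,n)],[cv2.contourArea(k) for k in blobs(f,*PINK)])
C=np.array((29,374.8)); d=(T:=np.array((64,255.))-C)/np.linalg.norm(T); p=C-d*58; print(d,p,status.state()['qpos'])
goto(*p,6,d)
E
```

```text
scene [array([ 44.57, 378.  ]), array([ 56.4 , -98.06]), array([-39.54, -98.09])] [275.0, 492.5, 439.5]
top [array([ -38.57, -100.25]), array([  58.01, -100.54]), array([ 38.8 , 359.05])] [452.0, 435.5, 146.5]
[ 0.28 -0.96] [ 12.74 430.47] [17.34 30.49 89.44 -0.02 60.11 13.3 ]
tip z 85.05610697410779 bay [ 11.92 426.38] -> shift [ 7.91  0.19 -0.37] turn [np.float64(-0.0061727854192799025)]
```

View pics/scene15.png

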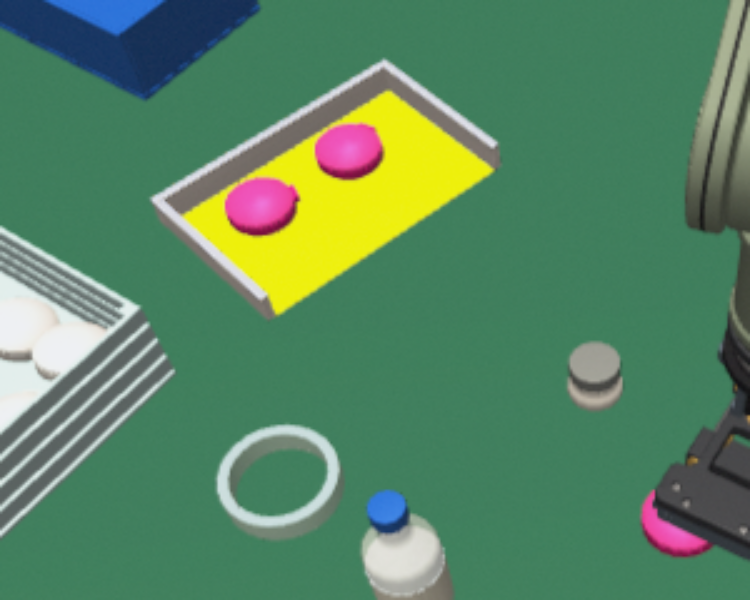

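A is at (-39,-99) and B at (57,-99), well inside. Going down behind C.

Emit:
move_arm(moves=[[[2, 0.2, -0.5], 0, -0.2], [[5, 0.2, -0.5], 0, -0.2], [[7, 0.2, -0.4], 0, -0.2], [[7.9, 0.2, -0.4], 0, -0.2], [[7.9, 0.2, -0.4], 0, -0.2]])

```text
time_s: 23.22
ee_pos: [617.6, 208.8, 83.6]
ee_rot: [-73.8, 89.9, -159.7]
force: [0.8, 0.4, 0.0]
gripper_width: 36.8
```

```bash
python3 - <<'E'
from h import *
for n in('scene',):
    f=viewer.grab_frame(n); cv2.imwrite(f'pics/{n}16.png',cv2.resize(f[100:350,200:500],None,fx=2.5,fy=2.4)[:,:,::-1])
C=np.array((29,374.8)); d=(T:=np.array((64,255.))-C)/np.linalg.norm(T); p=C-d*40
goto(*p,6,d); goto(*(p+T),6,d)
E
```

```text
tip z 6.38918669256465 bay [ 12.89 431.38] -> shift [ 0.04 -0.03  1.89] turn [np.float64(-0.005965248878363694)]
tip z 6.38918669256465 bay [ 12.89 431.38] -> shift [ 0.04  0.04 14.37] turn [np.float64(-0.005965248878363694)]
```

View pics/scene16.png

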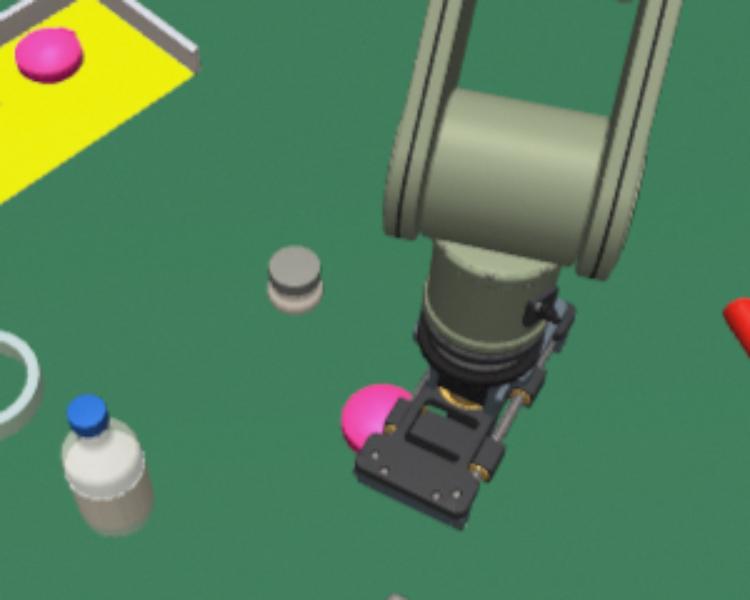

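Emit:
move_arm(moves=[[[0, 0, 0.7], 0, -0.2], [[0, 0, 1.3], 0, -0.2], [[0, 0, 1.9], 0, -0.2], [[0, 0, 2.6], 0, -0.2], [[0, 0, 3.5], 0, -0.2], [[0, 0, 4.5], 0, -0.2], [[0, 0, 5.5], 0, -0.2], [[0, 0, 6.5], 0, -0.2], [[0, 0, 7.5], 0, -0.2], [[0, 0, 8.5], 0, -0.2], [[0, 0, 9.5], 0, -0.2], [[0, 0, 10.5], 0, -0.2], [[0, 0, 11.5], 0, -0.2], [[0, 0, 12.5], 0, -0.2], [[0, 0, 13.5], 0, -0.2], [[0, 0, 14.1], 0, -0.2], [[0, 0, 14.4], 0, -0.2], [[0, 0, 14.4], 0, -0.2], [[0, 0, 12.4], 0, -0.2], [[-2, 0, 9.5], 0, -0.2]])

```text
time_s: 25.78
ee_pos: [623.2, 115.3, 102.8]
ee_rot: [-87.7, 89.8, -173.7]
force: [0.8, -0.2, -0.5]
gripper_width: 36.4
```

```bash
python3 - <<'E'
from h import *
for n in('scene','top'):
    f=viewer.grab_frame(n); cv2.imwrite(f'pics/{n}17.png',cv2.resize(f[100:350,150:450],None,fx=2.5,fy=2.4)[:,:,::-1]);print(n,[w2b(c) for c in cases(f,n)],[cv2.contourArea(k) for k in blobs(f,*PINK)])
E
```

```text
scene [array([ 64.61, 246.83]), array([ 56.4 , -98.06]), array([-39.54, -98.09])] [497.5, 492.5, 439.5]
top [array([ -38.63, -100.25]), array([  58. , -100.6]), array([ 72.78, 239.72])] [453.0, 434.5, 185.5]
```

View pics/scene17.png

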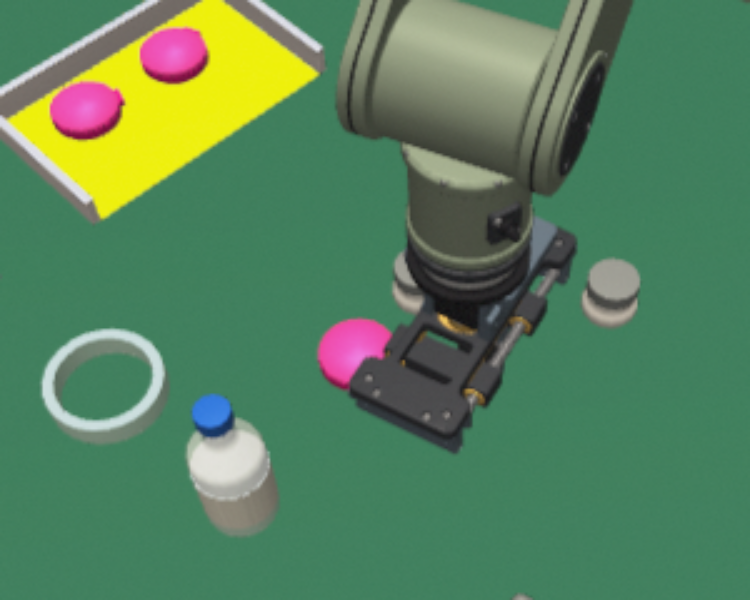

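Emit:
move_arm(moves=[[[-4, 0, -2], 0.1, -0.2], [[-7, 0, -4], 0.25, -0.2], [[-8, 0, -5], 0.4, -0.2], [[-8, 0, -5], 0.45, -0.2], [[-8, 0, -5], 0.45, -0.2]])

```text
time_s: 26.5
ee_pos: [620.5, 164.6, 183.8]
ee_rot: [-31.6, 90.0, -143.2]
force: [0.3, -0.8, -1.0]
gripper_width: 36.5
```

```bash
python3 - <<'E'
from h import *
for n in('scene','top'):
    f=viewer.grab_frame(n); cv2.imwrite(f'pics/{n}18.png',cv2.resize(f[100:350,150:450],None,fx=2.5,fy=2.4)[:,:,::-1]);print(n,[w2b(c) for c in cases(f,n)],[cv2.contourArea(k) for k in blobs(f,*PINK)])
C=np.array((63.5,253.5)); d=(T:=np.array((12,-42.))-C)/np.linalg.norm(T); p=C-d*56
goto(*p,6,d)
E
```

```text
scene [array([ 64.23, 255.24]), array([ 56.45, -98.02]), array([-39.54, -98.09])] [728.5, 491.5, 439.5]
top [array([ -38.61, -100.29]), array([  57.96, -100.6 ]), array([ 66.61, 253.43])] [451.0, 434.5, 455.0]
tip z 105.65043985055513 bay [ 24.61 388.07] -> shift [9.97 6.13 7.  ] turn [np.float64(0.0021931722433632395)]
```

View pics/scene18.png

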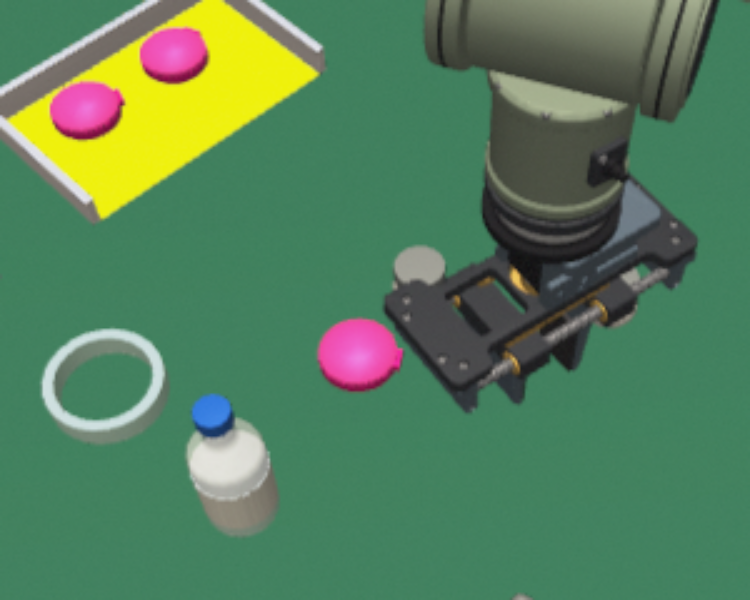

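C is at about bay (65,254), fully visible at (358,355) in the crop. Next I'll line up behind it.

Emit:
move_arm(moves=[[[0, 3, 2], 0, -0.2], [[0, 6, 5], 0, -0.2], [[2, 6.3, 6.6], 0, -0.2], [[2, 6.3, 6.6], 0, -0.2], [[2, 6.3, 6.6], 0, -0.2]])

```text
time_s: 27.22
ee_pos: [655.1, 80.0, 164.5]
ee_rot: [160.3, 90.0, 48.6]
force: [0.5, -0.4, -0.4]
gripper_width: 36.7
```

```bash
python3 - <<'E'
from h import *
C=np.array((65,254.3)); d=(T:=np.array((12,-42.))-C)/np.linalg.norm(T); p=C-d*56
goto(*p,6,d); goto(*(p+d*16),6,d); goto(*(p+d*16+T),6,d)
E
```

```text
tip z 86.49214125547411 bay [ 75.8  312.84] -> shift [ 8.05 -0.04  0.36] turn [np.float64(0.005860119261698493)]
tip z 86.49214125547411 bay [ 75.8  312.84] -> shift [ 8.05 -0.05  1.96] turn [np.float64(0.005860119261698493)]
tip z 86.49214125547411 bay [ 75.8  312.84] -> shift [ 8.03 -0.22 32.06] turn [np.float64(0.005860119261698493)]
```

Emit:
move_arm(moves=[[[3, 0, 0.2], 0, -0.2], [[6, 0, 0.2], 0, -0.2], [[7.5, 0, 0.2], 0, -0.2], [[8, 0, 0.2], 0, -0.2], [[8, 0, 0.2], 0, -0.2]])

```text
time_s: 27.85
ee_pos: [654.8, 77.9, 84.9]
ee_rot: [114.4, 89.9, 2.7]
force: [0.8, -0.1, 0.2]
gripper_width: 36.5
```

```bash
python3 - <<'E'
from h import *
for n in('scene',):
    f=viewer.grab_frame(n); cv2.imwrite(f'pics/{n}19.png',cv2.resize(f[100:350,150:450],None,fx=2.5,fy=2.4)[:,:,::-1])
C=np.array((65,254.3)); d=(T:=np.array((12,-42.))-C)/np.linalg.norm(T); p=C-d*40
goto(*(p),6,d); goto(*(p+T),6,d)
E
```

```text
tip z 7.259970174301046 bay [ 76.03 310.71] -> shift [ 0.12 -0.1   1.75] turn [np.float64(0.005794565019352049)]
tip z 7.259970174301046 bay [ 76.03 310.71] -> shift [ 0.1  -0.28 31.85] turn [np.float64(0.005794565019352049)]
```

View pics/scene19.png

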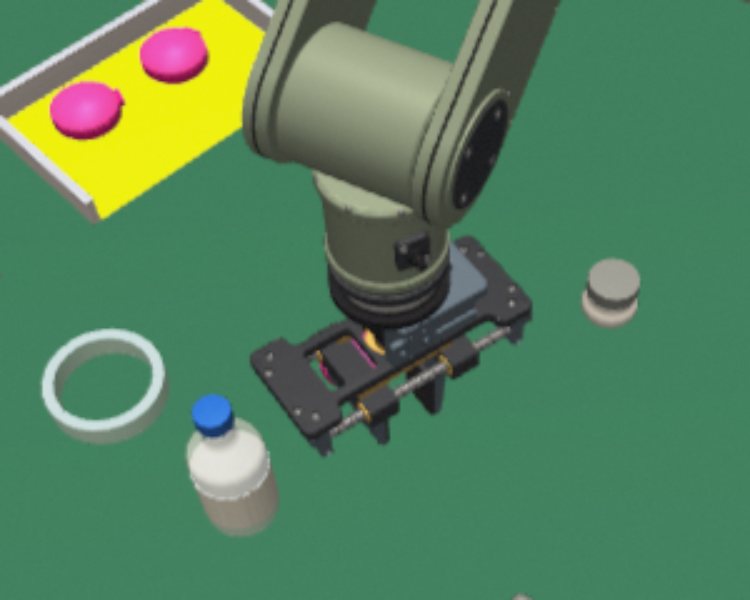

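C is under the gripper frame and the bottle is clear. Starting the final push.

Emit:
move_arm(moves=[[[0.1, -0.1, 0.6], 0, -0.2], [[0.1, -0.1, 1.2], 0, -0.2], [[0.1, -0.1, 1.8], 0, -0.2], [[0.1, -0.1, 2.5], 0, -0.2], [[0.1, -0.1, 3.4], 0, -0.2], [[0.1, -0.1, 4.4], 0, -0.2], [[0.1, -0.1, 5.4], 0, -0.2], [[0.1, -0.1, 6.4], 0, -0.2], [[0.1, -0.1, 7.4], 0, -0.2], [[0.1, -0.1, 8.4], 0, -0.2], [[0.1, -0.1, 9.4], 0, -0.2], [[0.1, -0.1, 10.4], 0, -0.2], [[0.1, -0.1, 11.4], 0, -0.2], [[0.1, -0.1, 12.4], 0, -0.2], [[0.1, -0.1, 13.4], 0, -0.2], [[0.1, -0.1, 14.4], 0, -0.2], [[0.1, -0.1, 15.2], 0, -0.2], [[0.1, -0.1, 15.6], 0, -0.2], [[0.1, -0.1, 15.6], 0, -0.2]])

```text
time_s: 30.28
ee_pos: [595.5, -67.2, 83.2]
ee_rot: [-9.0, 90.0, -120.7]
force: [0.2, -0.2, -0.1]
gripper_width: 36.4
```

```bash
python3 - <<'E'
from h import *
for n in('scene',):
    f=viewer.grab_frame(n); cv2.imwrite(f'pics/{n}20.png',cv2.resize(f[60:310,110:410],None,fx=2.5,fy=2.4)[:,:,::-1])
C=np.array((65,254.3)); d=(T:=np.array((12,-42.))-C)/np.linalg.norm(T); p=C-d*40
goto(*(p+T),6,d)
E
```

```text
tip z 5.2185782754657595 bay [ 47.84 156.68] -> shift [-0.08 -0.12 16.19] turn [np.float64(0.0053493235464410205)]
```

View pics/scene20.png

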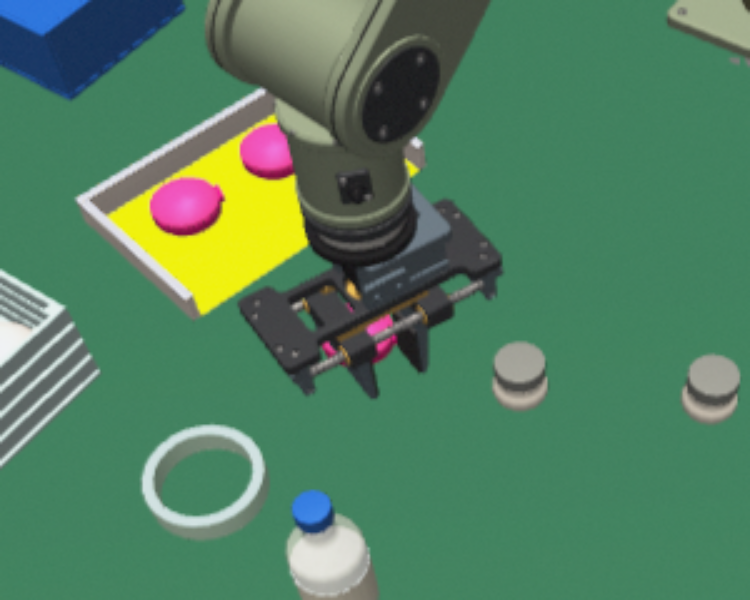

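C is nested between the fingers, pink at (370,340) in the crop, past the jars. I'll continue the last 16 cm.

Emit:
move_arm(moves=[[[-0.1, -0.1, 0.6], 0, -0.2], [[-0.1, -0.1, 1.4], 0, -0.2], [[-0.1, -0.1, 2.5], 0, -0.2], [[-0.1, -0.1, 3.6], 0, -0.2], [[-0.1, -0.1, 4.7], 0, -0.2], [[-0.1, -0.1, 5.8], 0, -0.2], [[-0.1, -0.1, 6.9], 0, -0.2], [[-0.1, -0.1, 8], 0, -0.2], [[-0.1, -0.1, 9.1], 0, -0.2], [[-0.1, -0.1, 10.2], 0, -0.2], [[-0.1, -0.1, 11.3], 0, -0.2], [[-0.1, -0.1, 12.4], 0, -0.2], [[-0.1, -0.1, 13.5], 0, -0.2], [[-0.1, -0.1, 14.6], 0, -0.2], [[-0.1, -0.1, 15.5], 0, -0.2], [[-0.1, -0.1, 16.1], 0, -0.2], [[-0.1, -0.1, 16.1], 0, -0.2], [[-0.1, -0.1, 13.6], 0, -0.2], [[-3, -0.1, 10], 0, -0.2], [[-7, -0.1, 5], 0, -0.2]])

```text
time_s: 32.83
ee_pos: [575.4, -113.4, 152.0]
ee_rot: [-75.3, 89.8, 172.9]
force: [0.7, -0.6, -0.7]
gripper_width: 36.4
```

Emit:
move_arm(moves=[[[-4, 0, -4], 0, -0.2], [[-6, 0, -9], 0, -0.2], [[-8, 0, -14], 0, -0.2], [[-8, 0, -14], 0, -0.2]])

```text
time_s: 33.33
ee_pos: [629.2, 19.4, 234.0]
ee_rot: [121.3, 89.7, 9.9]
force: [0.1, 0.1, 0.2]
gripper_width: 36.6
```

```bash
python3 - <<'E'
from h import *
for n in('scene','top'):
    f=viewer.grab_frame(n); cv2.imwrite(f'pics/{n}21.png',f[:,:,::-1]);cal=viewer.get_calibration(n)
    print(n,[w2b(c) for c in cases(f,n)],[cv2.contourArea(k) for k in blobs(f,*PINK)])
    m=255-cv2.inRange(cv2.cvtColor(f,cv2.COLOR_RGB2HSV),(55,100,0),(85,255,255))
    c,_=cv2.findContours(m,cv2.RETR_EXTERNAL,cv2.CHAIN_APPROX_NONE)
    for k in c:
        if 60<cv2.contourArea(k)<2500: print("obj",cen(k),cv2.contourArea(k),plane(cal,cen(k),20)[:2])
E
```

```text
scene [array([ 16.  , -43.29]), array([ 56.45, -98.02]), array([-39.54, -98.09])] [488.0, 491.5, 439.5]
obj [241.89 295.29] 1544.0 [764.44   9.87]
obj [191.69 260.56] 1908.5 [ 759.74 -110.78]
obj [510.48 252.74] 807.0 [424.93 371.61]
obj [393.86 221.88] 536.5 [482.57 158.09]
obj [317.27 216.57] 522.5 [552.71  28.  ]
top [array([ -38.63, -100.25]), array([ 17.63, -45.56]), array([  57.98, -100.66])] [453.0, 436.5, 433.5]
obj [191.67 330.22] 537.0 [420.95 367.16]
obj [278.96 290.78] 280.0 [485.17 157.2 ]
```

View pics/scene21.png

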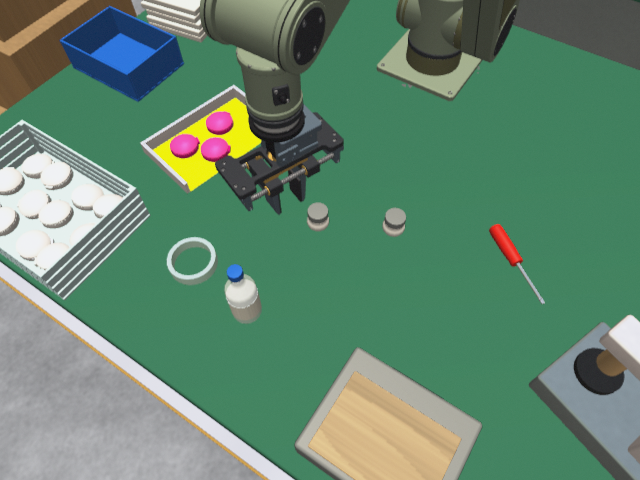

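View pics/top21.png

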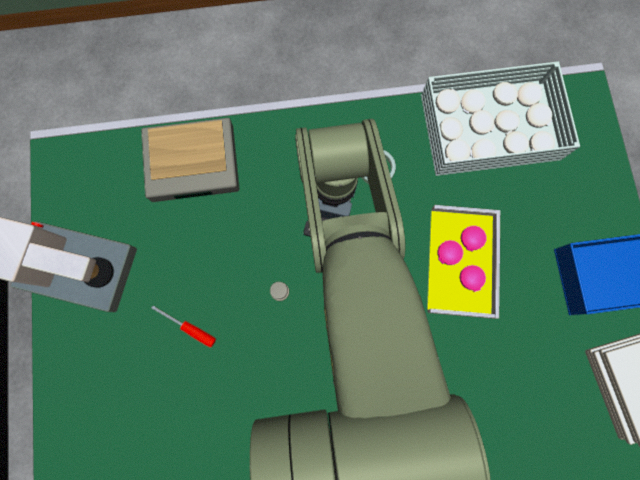

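Both views show all three cases inside the yellow bay, at top-view pixels (450,252), (473,238) and (473,278). The bystanders are at their first-measured positions and the gripper is clear. I'll hand the job in.

```bash
python3 -c "
from workcell import env; print(env.job_done())"
```

```text
the job is handed in; nothing more can be done
None
```

All three pink cases are in the collecting bay, and the job was handed in at about 33 s of the 67 s allowed; the interface reports no verdict.

I pushed each case along the bench between the partly opened fingertips. Case B got a short first push with the jaws closed, to keep the gripper body clear of the spray bottle, and case C went in two legs, to pass one of the jars.

**Cases:** Both cameras agree to within about 3 mm. The centres are roughly 44, 99 and 99 mm inside the mouth line, all between the fences. Case C's outer edge is about 14 mm inside the mouth. All three look flat in both views.

**Bystanders:** In the scene view, both jars, the bottle, the ring and the screwdriver are within about 1 mm of their first measured positions. In the final top view the arm hid one jar, the bottle and part of the ring, so for those I relied on the scene view alone.

No check failed, and the arm was clear of everything at the end.

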